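# Put the long specimen tube on the microscope stage

### The arm

A 6-joint arm with a two-finger parallel gripper is mounted at the origin on the work surface. World frame = base frame: x ahead of the robot, y to its left, z up, the work surface at z = 0. Lengths are in m, angles in rad, forces in N, time in s.
With the tool pointing down it reaches from about 0.35 to 0.725 m from the base axis. Payload 6 kg.
Tool frame: the origin (TCP) lies between the finger pads; the fingertips stand 8 mm ahead of it and the grasp point (between the pads) lies 11 mm behind it; z points along the fingers, y is the line along which they close (so a half turn about z gives the same grasp; the last joint's range is limited). The gripper opens to 85 mm and grips with 20 to 120 N. Pads are 22 mm wide; open, the fingers measure 114 mm over their backs; the gripper's body (76 mm by 85 mm) begins 54 mm behind the grasp point. The pads swing forward as they close: fully open they stand 13 mm farther back than shut.
Start: joints at [-0.781, 0.04, 0.085, 0, -1.615, -0.334], TCP at [0.264, -0.539, 0.239] pointing down, gripper open.
Joint ranges: [-2.56, 2.56], [-1.29, 2.01], [-1.08, 1.49], [-3.29, 1.98], [-2.81, -0.18], [-2.99, 2.99]. Speed limits (rad/s): [2.57, 2.57, 3.01, 3.14, 3.14, 3.14].

### API

Orientations are given as [roll, pitch, yaw] about the fixed x, y, z axes, in that order (R = Rz(yaw) Ry(pitch) Rx(roll)).
In Python, from cell import robot, imaging gives the robot as it stands.
- The arm moves only by the tool arm_command, never from a script. Its argument "deltas" is one flat list of numbers, 7 for each row, row after row: the turn, a rotation vector about the world's x, y, z in degrees, then the shift along the world's x, y, z in m, then the gripper command: -1 is shut, 1 is fully open, values between are in proportion. A call has 1 to 20 rows; each row shifts and turns the commanded pose from where the row before left it; what a row does not reach is not made up. A row lasts 1/10 s, in which the tool goes at most 50 mm and 8.59 degrees, less where a joint would pass 70% of its speed; a pose out of reach is approached as far as the arm can. A call with a gripper value outside its range is refused whole. The fingers move at their own pace and stop on an object; "squeeze" is the grip in N (left out, the last holds). Time passes only in rows, so rows that do not move let the fingers close. It gives the time, the measured TCP pose, the force, the opening and the grip force at its end, in the units of the state.
- robot.get_state(): the state, without advancing time (a new reading comes with each control period).
- imaging.capture(name): name is "scene" or "top" or "wrist"; returns the picture (480x640x3 uint8, red, green, blue); there is no depth.
- imaging.get_calibration(name): a dict with "fov_y" (degrees; the focal length in pixels is half the picture's height over the tangent of half this angle, whatever the lens; pixels are square), "cx", "cy" (the principal point, pixels), "D" ([k1, k2, p1, p2, k3] as OpenCV has them; the pictures are not rectified), "rvec" (rotation vector, rad) and "tvec" (3), from world to camera coordinates, as OpenCV has them; the wrist camera has in their place "mount" (4x4, takes a point from camera to tool coordinates, whose origin is the TCP and whose axes are the flange's). Camera axes: x right, y down, z forward; pixel columns grow to the right and rows downward; lengths in m; the calibration is good to about 2 mm. A picture is of the moment at which its call begins: read the wrist's pose just before it. get_calibration takes no time and is no camera call.
- robot.finish_job(): hands the job in; it is judged then, once.
The state is a dict: "time": time; "joint_positions": joint angles; "dq": joint speeds; "joint_efforts": joint torques, N m; "tcp_pos": TCP position; "tcp_rot": TCP orientation; "wrist_force": force on the tool from outside, world axes, zero at the start; "torque": the same for the moment, N m; "opening": finger opening in m; "grasp_force": force on a finger pad.
Only numpy, scipy, OpenCV 4.12 (cv2) and the standard library are available. Lean on these libraries where they do the work, as an engineer would, in place of code of your own. Each camera call takes 0.05 s, during which the arm holds its last target. There are 200 camera calls.

### The job

Three closed specimen tubes lie in the forks of the black rack. Pick up the longest one without rolling it away and lay it in the empty metal cradle on the white microscope stage, resting in both forks and roughly centred between them, either way round; set it down before you let go. Leave the two shorter tubes where they lie.

Things in the scene. Friction and masses are not known exactly. Their poses are not given: they have to be found in the camera images.
- long_tube: Long closed tube: rigid white plastic, round, 140 mm long, 24 mm diameter, 40 to 85 g, a 12 mm grey cap at its +x end. Origin at its middle on its axis; x along the tube, level. Lies in two grey V forks of the rack, axis 45 mm above the table, 37 mm above the rack's base plate. The forks, each 8 mm thick, stand about 31 mm either side of its middle (54 mm free between them to grip across the tube from above).
- stage_cradle (a point): Middle of the axis of a tube seated in the stage's empty aluminium cradle: 75 mm above the table, 45 mm above its white block (190 x 190 x 30 mm, fixed). x along the groove, z up. Two V forks 8 mm thick stand 31 mm either side (54 mm free between); arms lean out 45 degrees, end level with the axis, 46 mm over the tips. A 35 mm dish, 12 mm high, stands on a corner, 93 mm off.
- short_tube_a: A shorter closed specimen tube of the same make, a bystander: 100 mm long, 24 mm in diameter, about 43 g. Origin at its middle on its axis; x along the tube. It lies in another place of the same rack (black base plate 120 x 250 x 8 mm, fixed to the table; three places side by side, 80 mm from axis to axis; which tube lies in which varies).
- short_tube_b: A shorter closed specimen tube of the same make, a bystander: 100 mm long, 24 mm in diameter, about 43 g. Origin at its middle on its axis; x along the tube. It lies in another place of the same rack (black base plate 120 x 250 x 8 mm, fixed to the table; three places side by side, 80 mm from axis to axis; which tube lies in which varies).
There are look-alikes about, which are no part of the job. What is shaped like the long_tube but turquoise is not meant.

How it is judged:
On the way, in this order (a step that is already met when the one before it is completed fails the run):
1. the long tube is gripped and lifted clear of its forks (height (world z) of long_tube above 0.085 m and contact force between long_tube and the fingers above 0.3 N), for 0.1 s.
2. the long tube is set down in the stage's cradle while still held (x of long_tube in the frame of stage_cradle between -0.015 and 0.015 m and y of long_tube in the frame of stage_cradle between -0.007 and 0.007 m and z of long_tube in the frame of stage_cradle between -0.005 and 0.005 m and angle between the x axis of long_tube and the x axis of stage_cradle, either way round below 0.17 rad and contact force between long_tube and the fingers above 0.3 N), for 0.1 s.
At the end, for the whole second after the job is handed in: The long tube lies at rest and released in both forks of the stage's cradle: its middle within 15 mm of the cradle's middle along the groove, within 7 mm sideways and 5 mm in height, its axis within 10 degrees of the groove, either way round (x of long_tube in the frame of stage_cradle between -0.015 and 0.015 m and y of long_tube in the frame of stage_cradle between -0.007 and 0.007 m and z of long_tube in the frame of stage_cradle between -0.005 and 0.005 m and angle between the x axis of long_tube and the x axis of stage_cradle, either way round below 0.17 rad and contact force between long_tube and the fingers below 0.05 N and linear speed of long_tube below 0.02 m/s and angular speed of long_tube below 0.3 rad/s); the robot touches nothing.
It fails at once if the long tube rolled away or dropped onto the table (height (world z) of long_tube below 0.03 m).
It fails at once if a shorter tube displaced by more than 15 mm (distance of any of short_tube_a, short_tube_b from where it was at the start of the episode above 0.015 m).
It also fails if it takes over 38 s, if anything falls off the work surface, if the arm or the gripper's body presses on something with over 40 N, if the wrist force passes 120 N, or if a joint passes its speed limit or range.

## Working session

There is one attempt and no reset: what is moved stays moved. The work goes in short steps, Python scripts to look and compute and a tool call to move; the robot and the scene stay as the last step left them, time stands still between calls to the robot, and variables do not carry over. Pictures are saved under pics/ and viewed, at most 10 in all, crops included, and the job is handed in when it is done.

Besides the shell and the picture viewer there is one more tool, called as name(argument=value, ...) on one line, values as JSON. arm_command: Moves the arm, as the interface text tells. Its arguments: {"type":"object","properties":{"deltas":{"type":"array","items":{"type":"number"}},"squeeze":{"type":"number"}},"required":["deltas"]}

```bash
mkdir -p pics
cat > h.py <<'E'
import numpy as np, cv2
from cell import robot, imaging
from scipy.spatial.transform import Rotation as R
def K(c): 
    f=240/np.tan(np.radians(c["fov_y"])/2); return np.array([[f,0,c["cx"]],[0,f,c["cy"]],[0,0,1.]])
def grab(n,fn):
    s=robot.get_state(); im=imaging.capture(n); cv2.imwrite(fn,cv2.cvtColor(im,cv2.COLOR_RGB2BGR)); return s,im
def pose(n,s=None):
    c=imaging.get_calibration(n)
    if n=="wrist":
        T=np.eye(4);T[:3,:3]=R.from_euler('xyz',s["tcp_rot"]).as_matrix() if np.shape(s["tcp_rot"])==(3,) else np.array(s["tcp_rot"]);T[:3,3]=s["tcp_pos"]
        T=T@np.array(c["mount"]); return c,T[:3,:3],T[:3,3]
    M=cv2.Rodrigues(np.array(c["rvec"],float))[0].T
    return c,M,-M@np.array(c["tvec"],float)
def toplane(n,px,z,s=None):
    c,M,o=pose(n,s)
    u=cv2.undistortPoints(np.array(px,float).reshape(-1,1,2),K(c),np.array(c["D"],float)).reshape(-1,2)
    d=np.c_[u,np.ones(len(u))]@M.T
    return o+d*((z-o[2])/d[:,2])[:,None]
def proj(n,P,s=None):
    c,M,o=pose(n,s)
    return cv2.projectPoints(((np.array(P,float)-o)@M).reshape(-1,1,3),np.zeros(3),np.zeros(3),K(c),np.array(c["D"],float))[0].reshape(-1,2)
E
python3 - <<'E'
from h import *
s,a=grab("top","pics/top.png"); grab("scene","pics/scene.png"); print(s)
print(pose("top")[2],pose("scene")[2])
E
```

```text
{'time': 0.0, 'joint_positions': array([-7.81293730e-01,  4.07694783e-02,  8.37897761e-02, -4.91593953e-04,
       -1.61549085e+00, -3.33700773e-01]), 'dq': array([ 0.00145394, -0.00129604,  0.00187077,  0.00053683, -0.00069753,
        0.00084913]), 'joint_efforts': array([ 4.36260052e-04, -3.68202817e+01,  3.47421455e+01,  6.93250313e+00,
       -5.30967372e-03, -4.19256276e-05]), 'tcp_pos': array([ 0.26404834, -0.53841464,  0.23828578]), 'tcp_rot': array([ 3.13984992e+00, -8.43299882e-05, -2.68576920e+00]), 'wrist_force': array([-0.00350862, -0.3140392 ,  0.04198487]), 'torque': array([0.00467014, 0.03191499, 0.008887  ]), 'grasp_force': 0.0, 'opening': 0.08526400143185962}
[ 0.40308289 -0.0652849   1.15330097] [ 1.22923181 -0.01045524  1.05601753]
```

View pics/top.png

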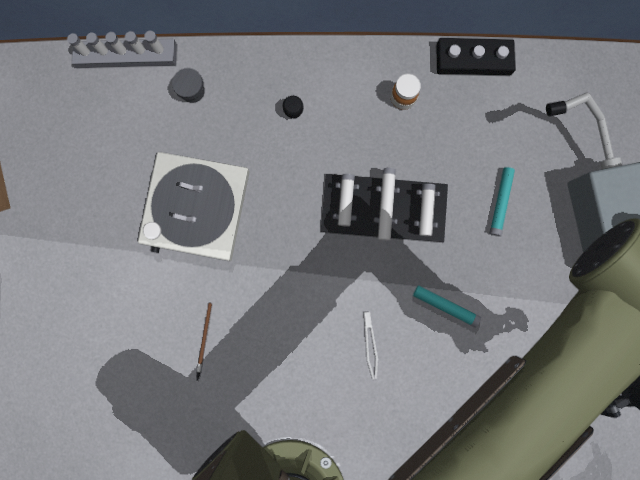

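View pics/scene.png

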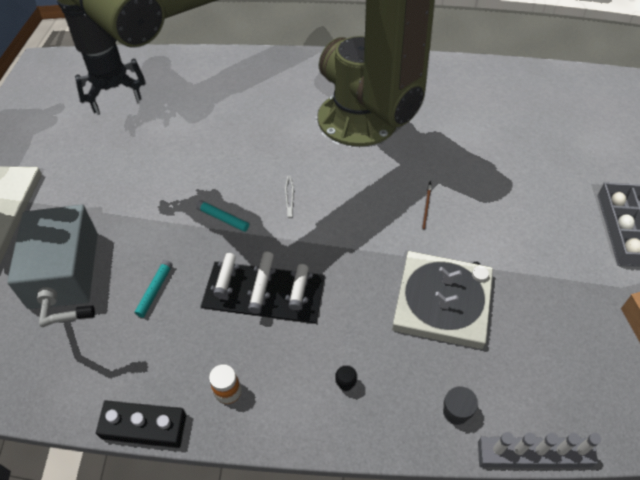

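The top view shows three white tubes in the rack at (346,200), (387,203) and (427,209). The middle one is clearly the longest. The two turquoise look-alikes, at (503,200) and (447,306), are not in the rack. The cradle forks are at (189,186) and (182,217), with the dish at (152,231). Next I'll measure and confirm with a crop.

Run:
```python
from h import *
im=cv2.imread("pics/top.png")
a=cv2.resize(im[160:250,320:450],None,fx=4,fy=4,interpolation=cv2.INTER_CUBIC)
b=cv2.resize(im[165:235,155:215],None,fx=4,fy=4,interpolation=cv2.INTER_CUBIC)
o=np.zeros((360,520+240,3),np.uint8);o[:360,:520]=a;o[:280,520:]=b
cv2.imwrite("pics/crop.png",o)
g=im.min(2); m=np.zeros_like(g); m[150:250,320:450]=(g[150:250,320:450]>95)
# black plate only: keep components inside the plate
m=cv2.morphologyEx(m,cv2.MORPH_OPEN,np.ones((7,7),np.uint8))
n,l,st,ce=cv2.connectedComponentsWithStats(m)
for i in range(1,n):
    if st[i,4]<200: continue
    r=cv2.minAreaRect(np.argwhere(l==i)[:,::-1].astype(np.float32)); print(st[i],r)
# rack corners, by eye, z=.008
print(toplane("top",[[325,174],[448,184],[445,242],[321,233]],.008))
print("tube ends",toplane("top",[[389.5,168],[386,239]],.045))
print("fork mid",toplane("top",[[189,186],[182,217]],.075), "block",toplane("top",[[157,153],[248,168],[231,261],[139,243]],.03))
```

```text
[ 320  150  130   90 4889] ((384.5, 194.5), (89.0, 129.0), 90.0)
[420 184  15  52 624] ((427.3248596191406, 209.45176696777344), (12.539481163024902, 51.582862854003906), 4.085616588592529)
[407 240  43  10 373] ((428.0, 244.5), (9.0, 42.0), 90.0)
[[ 0.6421231  -0.06572753  0.008     ]
 [ 0.62297132 -0.31617761  0.008     ]
 [ 0.50445048 -0.3080794   0.008     ]
 [ 0.52152858 -0.05816964  0.008     ]]
tube ends [[ 0.64703355 -0.1927347   0.045     ]
 [ 0.50652561 -0.18488523  0.045     ]]
fork mid [[0.60464712 0.19597379 0.075     ]
 [0.54444232 0.20787578 0.075     ]] block [[0.68116987 0.27493094 0.03      ]
 [0.64954324 0.08846803 0.03      ]
 [0.46303382 0.11899889 0.03      ]
 [0.49787447 0.30537754 0.03      ]]
```

View pics/crop.png

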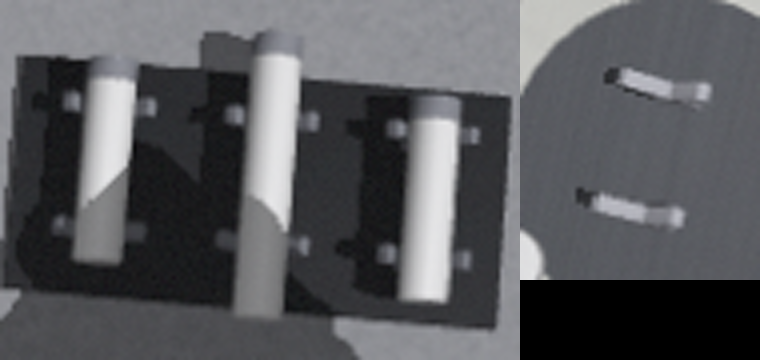

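The crop confirms it: the middle tube, from (390,168) to (384,239), measures about 141 mm. It also lies in the rack and is white, so it is the one meant. The estimated tube middle is (0.577,-0.187) with yaw -4.2°. The cradle is at (0.574,0.198) with yaw -9.3°, which agrees with the block centre.

arm_command(deltas=[0,0,-2.5,0.026,0.029,-0.003,0.5,0,0,-2.5,0.026,0.029,-0.003,0.5,0,0,-2.5,0.026,0.029,-0.003,0.5,0,0,-2.5,0.026,0.029,-0.003,0.5,0,0,-2.5,0.026,0.029,-0.003,0.5,0,0,-2.5,0.026,0.029,-0.003,0.5,0,0,-2.5,0.026,0.029,-0.003,0.5,0,0,-2.5,0.026,0.029,-0.003,0.5,0,0,-2.5,0.026,0.029,-0.003,0.5,0,0,-2.5,0.026,0.029,-0.003,0.5,0,0,-2.5,0.026,0.029,-0.003,0.5,0,0,-2.5,0.026,0.029,-0.003,0.5,0,0,0,0,0,0,0.5,0,0,0,0,0,0,0.5,0,0,0,0,0,0,0.5], squeeze=35)

```text
time: 1.6
tcp_pos: [0.5757, -0.1912, 0.2033]
tcp_rot: [-3.141, -0.0, 3.074]
wrist_force: [0.2, -0.3, -1.4]
opening: 0.0637
grasp_force: 0.0
```

Run:
```python
from h import *
s,a=grab("wrist","pics/w1.png"); print(s["tcp_pos"],np.degrees(s["tcp_rot"]),s["time"],s["opening"])
d=np.array([np.cos(np.radians(-4.2)),np.sin(np.radians(-4.2)),0]);c=np.array([.577,-.187,.045])
print(proj("wrist",[c-.07*d,c,c+.07*d],s))
import json; json.dump([list(s["tcp_pos"]),list(s["tcp_rot"])],open("s1.json","w"))
```

```text
[ 0.57573961 -0.19121893  0.20326395] [-1.79993533e+02 -1.49339913e-02  1.76105559e+02] 1.6 0.06367886852558233
[[328.77535555 142.40037479]
 [327.87532792 222.91860676]
 [327.0790041  293.27233978]]
```

View pics/w1.png

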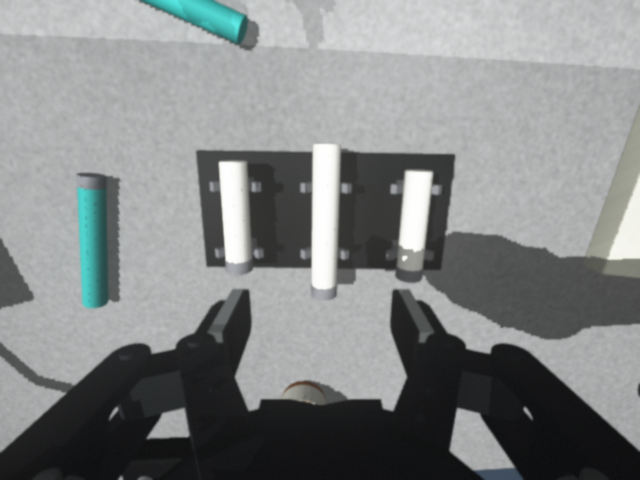

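The wrist view shows the long tube between (326,145) and (324,297), with forks at rows 188 and 253 and a short tube on each side. I'll refine the position from this view.

Run:
```python
from h import *
import json
p,r=json.load(open("s1.json"));s=dict(tcp_pos=np.array(p),tcp_rot=np.array(r))
im=cv2.imread("pics/w1.png");g=im.min(2)
L=[]
for y in (165,175,205,220,235,270,280):
    x=np.where(g[y,295:360]>130)[0]+295; L.append([(x.min()+x.max())/2,y]); print(y,x.min(),x.max())
P=toplane("wrist",L,.045,s);v=np.polyfit(P[:,0],P[:,1],1);print(P[:,:2],v,np.degrees(np.arctan(v[0])))
e=toplane("wrist",[[326,144],[324,298]],.048,s);print(e,e.mean(0))
f=toplane("wrist",[[326,188],[325.5,253]],.045,s);print(f,f.mean(0),"y at mid",np.polyval(v,f.mean(0)[0]))
```

```text
165 312 339
175 312 338
205 312 337
220 312 337
235 311 336
270 295 359
280 295 359
[[ 0.52565426 -0.18583249]
 [ 0.53410481 -0.18681241]
 [ 0.56039752 -0.18896754]
 [ 0.57408393 -0.18986322]
 [ 0.58807954 -0.19169369]
 [ 0.62265981 -0.19067782]
 [ 0.63290203 -0.19132472]] [-0.04867297 -0.16123374] -2.7865568289535148
[[ 0.50825312 -0.18433525  0.048     ]
 [ 0.65010496 -0.19535266  0.048     ]] [ 0.57917904 -0.18984395  0.048     ]
[[ 0.54540551 -0.1866701   0.045     ]
 [ 0.60559384 -0.19099449  0.045     ]] [ 0.57549967 -0.1888323   0.045     ] y at mid -0.18924502072340849
```

arm_command(deltas=[0,0,0,0.001,0.0015,-0.025,0.5,0,0,0,0,0,-0.03,0.5,0,0,0,0,0,-0.03,0.5,0,0,0,0,0,-0.03,0.5,0,0,0,0,0,-0.025,0.5,0,0,0,0,0,-0.015,0.5,0,0,0,0,0,-0.014,0.5,0,0,0,0,0,0,0.5,0,0,0,0,0,0,0.2,0,0,0,0,0,0,0,0,0,0,0,0,0,-0.2,0,0,0,0,0,0,-0.35,0,0,0,0,0,0,-0.5,0,0,0,0,0,0,-1,0,0,0,0,0,0,-1,0,0,0,0,0,0,-1,0,0,0,0,0,0,-1], squeeze=35)

```text
time: 3.35
tcp_pos: [0.5778, -0.1875, 0.0352]
tcp_rot: [3.139, 0.001, 3.075]
wrist_force: [-1.4, 7.4, 4.6]
opening: 0.0231
grasp_force: 34.1
```

arm_command(deltas=[0,0,0,0,0.002,0.01,-1,0,0,0,0,0,0.02,-1,0,0,0,0,0,0.03,-1,0,0,0,0,0,0.03,-1,0,0,0,0,0,0.03,-1,0,0,0,0,0,0.03,-1,0,0,0,0,0,0,-1,0,0,0,0,0,0,-1])

```text
time: 4.15
tcp_pos: [0.5774, -0.1873, 0.1854]
tcp_rot: [3.141, 0.002, 3.074]
wrist_force: [-0.1, 0.2, -1.6]
opening: 0.0226
grasp_force: 34.3
```

Run:
```python
from h import *
s,a=grab("wrist","pics/w2.png"); print(s["tcp_pos"],np.degrees(s["tcp_rot"]),s["time"],s["opening"],s["grasp_force"],s["wrist_force"])
```

```text
[ 0.57735708 -0.187285    0.18544314] [1.79986508e+02 1.07711316e-01 1.76103439e+02] 4.15 0.022565640849592915 34.33458387851715 [-0.13981306  0.18933553 -1.61621684]
```

View pics/w2.png

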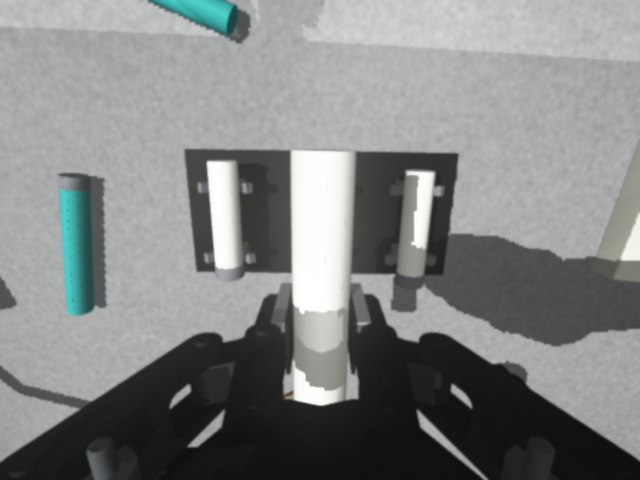

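The tube is held level, with its free end at (323,150), and both short tubes are still in place. I'll fly to a spot beside the cradle so the tube doesn't hide it from the wrist camera.

arm_command(deltas=[0,0,-0.6,0,0.033,0,-1,0,0,-0.6,0,0.033,0,-1,0,0,-0.6,0,0.033,0,-1,0,0,-0.6,0,0.033,0,-1,0,0,-0.6,0,0.033,0,-1,0,0,-0.6,0,0.033,0,-1,0,0,-0.6,0,0.033,0,-1,0,0,-0.6,0,0.033,0,-1,0,0,-0.6,0,0.033,0,-1,0,0,0,0,0,0,-1,0,0,0,0,0,0,-1,0,0,0,0,0,0,-1])

```text
time: 5.4
tcp_pos: [0.5768, 0.1091, 0.1835]
tcp_rot: [-3.141, -0.001, 2.979]
wrist_force: [0.5, -0.3, -0.3]
opening: 0.023
grasp_force: 34.5
```

Run:
```python
from h import *
s,a=grab("wrist","pics/w3.png"); print(s["tcp_pos"],np.degrees(s["tcp_rot"]),s["time"],s["opening"],s["grasp_force"])
import json; json.dump([list(s["tcp_pos"]),list(s["tcp_rot"])],open("s3.json","w"))
im=cv2.imread("pics/w3.png")
print("expected fork tips mid",proj("wrist",[[.574+.031*.987,.198-.005,.075],[.574-.031*.987,.198+.005,.075]],s))
```

```text
[0.57682608 0.10911492 0.18346498] [-1.79945657e+02 -6.84727837e-02  1.70694073e+02] 5.4 0.023048387834098814 34.466198086738586
expected fork tips mid [[436.6316071  254.94288321]
 [445.18784078 173.7435649 ]]
```

View pics/w3.png

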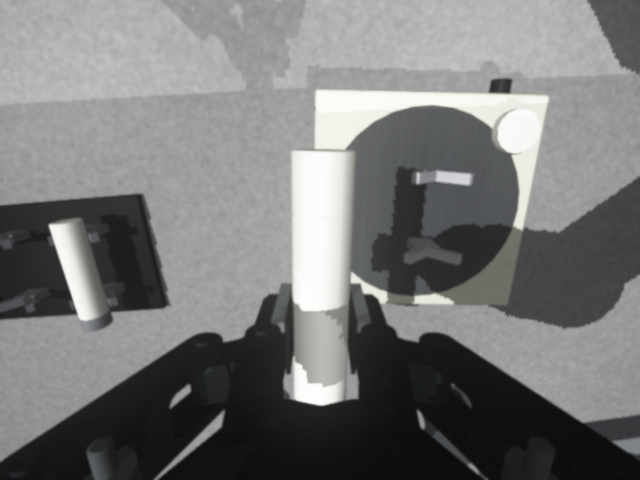

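The forks show at about (444,179) and (433,252), 3–5 px from where the first estimate put them. I'll enlarge that area to read the tips.

Run:
```python
import cv2
im=cv2.imread("pics/w3.png")[160:280,390:490]
cv2.imwrite("pics/c3.png",cv2.convertScaleAbs(cv2.resize(im,None,fx=5,fy=5,interpolation=cv2.INTER_CUBIC),alpha=1.5))
```

```text
(no output)
```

View pics/c3.png

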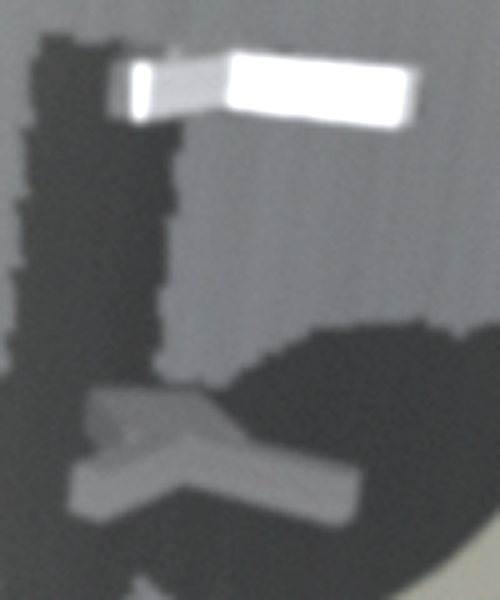

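Run:
```python
from h import *
import json
p,r=json.load(open("s3.json"));s=dict(tcp_pos=np.array(p),tcp_rot=np.array(r))
f=lambda a:np.array(a)/5+[390,160]-.4
print("cam",pose("wrist",s)[2])
V=toplane("wrist",f([[231,82],[186,461]]),.058,s);print("V",V,V.mean(0),np.linalg.norm(V[0]-V[1]),np.degrees(np.arctan2(*(V[0]-V[1])[1::-1])))
T=toplane("wrist",f([[152,92],[411,97],[86,492],[354,495]]),.075,s);print("T",T,T.mean(0),np.linalg.norm(T[0]-T[1]),np.linalg.norm(T[2]-T[3]))
B=toplane("wrist",[[316,91],[549,96]],.03,s);print(B)
# held tube: far end top edge, axis, at axis height z=tcp+.011
L=[]
g=cv2.imread("pics/w3.png").min(2)
for y in (165,200,240,270):
    x=np.where(g[y,270:370]>110)[0]+270;print(y,x.min(),x.max()); 
z=p[2]+.011
print("tube far end",toplane("wrist",[[323,150]],z+.006,s),"sides",toplane("wrist",[[292,160],[355,160],[293,280],[352,280]],z,s))
h=np.radians(170.7-180);print(np.array([.577,.109])-.07*np.array([np.cos(h),np.sin(h)]))
```

```text
cam [0.50332045 0.11868078 0.31791077]
V [[0.54676757 0.20163556 0.058     ]
 [0.60759811 0.19034937 0.058     ]] [0.57718284 0.19599247 0.058     ] 0.06186867803276743 169.48915026106923
T [[0.54351891 0.18483583 0.075     ]
 [0.55027429 0.22185831 0.075     ]
 [0.60334111 0.16998159 0.075     ]
 [0.6106434  0.21108354 0.075     ]] [0.57694443 0.19693982 0.075     ] 0.03763374743122134 0.04174558569337646
[[0.46880087 0.1207916  0.03      ]
 [0.50218355 0.30502418 0.03      ]]
165 270 355
200 270 353
240 270 351
270 270 351
tube far end [[0.5079498  0.11880169 0.20046498]] sides [[0.50981643 0.10721669 0.19446498]
 [0.51350983 0.12963469 0.19446498]
 [0.55610893 0.09881657 0.19446498]
 [0.5599613  0.12219047 0.19446498]]
[0.5079201  0.12031227]
```

The cradle is at (0.577,0.1965) with groove yaw about -10°, fork spacing 62 mm and heights that agree. The tube is held centred at yaw -9.7°. I'll shift +0.089 in y and then descend.

arm_command(deltas=[0,0,0,0,0.022,0,-1,0,0,0,0,0.022,0,-1,0,0,0,0,0.022,0,-1,0,0,0,0,0.023,0,-1,0,0,0,0,0,0,-1,0,0,0,0,0,-0.025,-1,0,0,0,0,0,-0.025,-1,0,0,0,0,0,-0.025,-1,0,0,0,0,0,-0.02,-1,0,0,0,0,0,-0.01,-1,0,0,0,0,0,-0.005,-1,0,0,0,0,0,0,-1,0,0,0,0,0,0,-1])

```text
time: 6.75
tcp_pos: [0.5778, 0.1988, 0.0756]
tcp_rot: [3.141, 0.002, 2.979]
wrist_force: [0.5, 0.1, -0.7]
opening: 0.0229
grasp_force: 34.5
```

arm_command(deltas=[0,0,0,0,-0.001,-0.003,-1,0,0,0,0,0,-0.003,-1,0,0,0,0,0,-0.002,-1,0,0,0,0,0,-0.001,-1,0,0,0,0,0,0,-1,0,0,0,0,0,0,-1])

```text
time: 7.35
tcp_pos: [0.5774, 0.1981, 0.0656]
tcp_rot: [3.141, 0.001, 2.98]
wrist_force: [0.6, 1.6, 1.4]
opening: 0.0228
grasp_force: 34.8
```

arm_command(deltas=[0,0,0,0,0.0005,-0.001,-1,0,0,0,0,0,0,-1,0,0,0,0,0,0,-1])

```text
time: 7.65
tcp_pos: [0.5775, 0.1984, 0.0653]
tcp_rot: [3.141, 0.001, 2.98]
wrist_force: [-2.0, 0.2, 5.0]
opening: 0.0234
grasp_force: 35.2
```

The tube is seated: about 5 N upward and almost no side force. I'll open gently.

arm_command(deltas=[0,0,0,0,0,0,-1,0,0,0,0,0,0,-0.4,0,0,0,0,0,0,-0.3,0,0,0,0,0,0,-0.1,0,0,0,0,0,0,0.1,0,0,0,0,0,0,0.3,0,0,0,0,0,0,0.3,0,0,0,0,0,0,0.3,0,0,0,0,0,0.02,0.3,0,0,0,0,0,0.03,0.3,0,0,0,0,0,0.04,0.3,0,0,0,0,0,0.04,0.3,0,0,0,0,0,0.02,0.3,0,0,0,0,0,0,0.3,0,0,0,0,0,0,0.3])

```text
time: 9.15
tcp_pos: [0.577, 0.1985, 0.2142]
tcp_rot: [3.141, -0.0, 2.98]
wrist_force: [0.5, -0.4, -0.6]
opening: 0.0554
grasp_force: 0.0
```

Run:
```python
from h import *
s,a=grab("wrist","pics/w4.png"); print(s["tcp_pos"],s["time"],s["opening"],s["grasp_force"])
d=np.array([.985,-.172,0]);c=np.array([.577,.1975,.075]);print(proj("wrist",[c-.07*d,c+.07*d],s))
```

```text
[0.57704876 0.19845993 0.21424763] 9.15 0.055448876738034954 0.0
[[322.98682327 141.41367312]
 [321.11750314 301.58286253]]
```

View pics/w4.png

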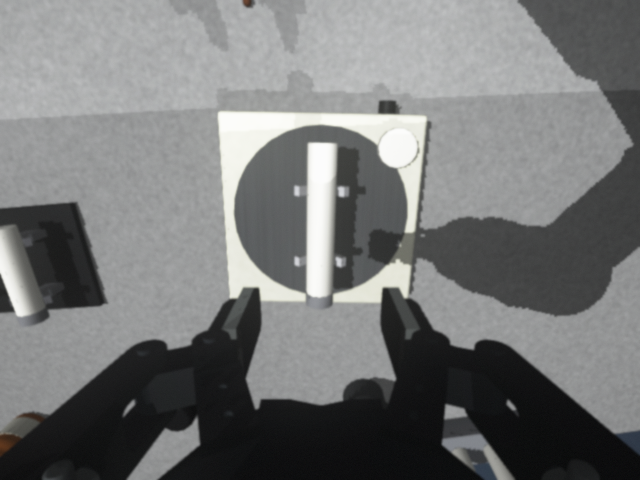

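The tube lies in both forks, from (321,143) to (319,306) with the forks at rows 190 and 261. Both ends match the prediction to within about 5 px, and it sits midway between the tips, so I'm handing in.

```bash
python3 -c "
from cell import robot
print(robot.finish_job())"
```

```text
the job is handed in; nothing more can be done
None
```

The long tube lies released in both forks of the stage cradle, roughly centred; the job was handed in at about 9 s with no verdict returned, and the short tubes were not handled (one was out of the last picture).

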